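# Lock the reactor lid and feed the long probe through guide and gland

### The job

Close the small glass reaction vessel by swinging the handle of its closing ring clockwise until the ring is at its locked mark. Then take the long temperature probe out of the rack and, without forcing it, feed it straight down through the upper guide bush and on through the gland in the lid until the dark depth band on its sheath is level with the top of the guide bush. The gland is not tightened yet, so finish while still holding the probe there by its head, hanging freely, and leave the short probe and the loose glassware and stopper alone.

Things in the scene. Friction and masses are not known exactly. Their poses are not given: they have to be found in the camera images.
- reactor: fixed stand with a lidded glass vessel on a base plate 135 x 175 mm. Origin on the vessel's axis at bench height, z up. A post (top at z = 158 mm, the stand's highest part) at its y = +86 mm carries on an arm the upper guide bush; coaxial below are the gland in the lid and the vessel, inner floor at z = 14 mm. Guide and gland are upright. The wall behind the bench is at world x = 0.60 m
- guide_mouth (a point): centre of the top of the upper guide bush (white bush in an aluminium housing, 30 mm over its lip), on the reactor's axis, 155 mm above the bench. Bore 13 mm, flared to 21 mm over the top 6 mm; the bush is 21 mm long. Axes as the reactor's
- gland_mouth (a point): centre of the top of the white gland in the glass lid, on the reactor's axis, 110 mm above the bench (45 mm below the guide's mouth). Bore 13 mm, flared to 21 mm over the top 6 mm; the gland is 20 mm long. Axes as the reactor's
- closing_ring (a joint): angle (rad) by which the aluminium closing ring round the lid (103 mm across, on the reactor's axis) has been turned clockwise from above; starts open at 0 to 0.15, 0.87 (50 degrees) at the locked mark and end stop. There the ring's black index line meets the wide black bar on the collar below, on the reactor's -x side (two thin lines: open). Stays where left; about 2 N at the handle turns it
- ring_handle (a point): centre of the closing ring's upright grey handle: a round grip 14 mm in diameter, 83 to 131 mm above the bench (this point at 113 mm), 66 mm from the reactor's axis. It lies 62 degrees clockwise from the reactor's +x direction at joint 0, 112 degrees at the locked mark. Being round it may turn between the fingers; the ring's arm beneath has its top 80 mm above the bench
- probe_rack: fixed white rack, 80 x 190 mm, with a top plate 146 mm above the bench (60 mm deep in x). The plate has two 13 mm holes at y = +40 and -40 mm in the rack's frame; in one hangs the long probe, in the other the short one, either way round, each by the shoulder of its head. Origin at the centre of the underside, z up
- long_probe_head (a point): centre of the long probe's round grey head: 20 mm in diameter, 48 mm long (24 mm either way of this point, along the probe's z axis, which points from tip to head). Below the head is a straight bright metal sheath of 10 mm diameter and 138 mm length, so the tip is 162 mm below this point. In the rack this point is 170 mm above the bench. Mass about 90 g
- long_probe_band (a point): centre of the dark 6 mm wide depth band round the long probe's sheath, 120 mm above the tip and 42 mm below the centre of the head
- long_probe_tip (a point): lower end of the long probe's sheath, slightly coned
- short_probe_head (a point): centre of the short probe's head: 20 mm in diameter, 20 mm long, its top 166 mm above the bench; sheath 10 mm in diameter, 80 mm long, without a band. Stays in the rack
- beaker: glass beaker, 62 mm in diameter, 80 mm high, origin under its centre; a bystander
- stopper: black rubber stopper, 28 mm in diameter, 24 mm high, origin under its centre; a bystander
- flask: conical glass flask, 67 mm in diameter, 114 mm high, origin under its centre; a bystander
- long_probe: the long probe itself; origin at its tip, z axis along the sheath towards the head (see its points)

How it is judged:
On the way, in this order (a step that is already met when the one before it is completed fails the run):
1. the closing ring is turned to its locked mark while the probe is still out of the guide (value of joint closing_ring above 0.78 rad and horizontal distance between long_probe_tip and guide_mouth above 0.03 m), for 0.2 s.
2. the long probe's tip has passed through the upper guide bush (value of joint closing_ring above 0.78 rad and z of long_probe_tip in the frame of guide_mouth below -0.018 m and horizontal distance between long_probe_tip and guide_mouth below 0.01 m and z of long_probe_head in the frame of guide_mouth above 0.03 m), for 0.05 s.
3. the tip has passed through the gland too, so that the probe spans both (z of long_probe_tip in the frame of gland_mouth below -0.022 m and horizontal distance between long_probe_tip and gland_mouth below 0.006 m), for 0.1 s.
At the end, for the whole second after the job is handed in: Ring at its locked mark (joint above 0.78); long probe upright (0.06 rad) through guide and gland (band and tip within 6 mm of their axis), band level with the guide's top within 8 mm, held by the fingers, at rest, bearing on the reactor with under 6 N (value of joint closing_ring above 0.78 rad and z of long_probe_band in the frame of guide_mouth between -0.008 and 0.008 m and horizontal distance between long_probe_band and guide_mouth below 0.006 m and horizontal distance between long_probe_tip and gland_mouth below 0.006 m and angle between the z axis of long_probe_head and the z axis of reactor, either way round below 0.06 rad and contact force between the fingers and long_probe above 1 N and contact force between long_probe and reactor below 6 N and linear speed of long_probe below 0.02 m/s); the arm keeps its last pose, push and grip.
It fails at once if the probe is forced against the reactor with more than 30 N (contact force between long_probe and reactor above 30 N).
It fails at once if the short probe is moved more than 30 mm (distance of short_probe_head from where it was at the start of the episode above 0.03 m).
It fails at once if the beaker is moved more than 30 mm (distance of beaker from where it was at the start of the episode above 0.03 m).
It fails at once if the stopper is moved more than 30 mm (distance of stopper from where it was at the start of the episode above 0.03 m).
It fails at once if the flask is moved more than 30 mm (distance of flask from where it was at the start of the episode above 0.03 m).
It also fails if it takes over 64 s, if anything falls off the work surface, if the arm or the gripper's body presses on something with over 40 N, if the wrist force passes 120 N, or if a joint passes its speed limit or range.

### The arm

A 6-joint arm with a two-finger parallel gripper is mounted at the origin on the work surface; the furniture and walls round the work are solid. World frame = base frame: x ahead of the robot, y to its left, z up, the work surface at z = 0. Lengths are in m, angles in rad, forces in N, time in s.
With the tool pointing down it reaches from about 0.35 to 0.8 m from the base axis. Payload 7.3 kg.
Tool frame: the origin (TCP) lies between the finger pads; the fingertips stand ahead of it and the grasp point (between the pads) lies 6 mm ahead of it (ctrl.finger_overhang is the y of the fingertips in the tool frame, in m); y points along the fingers, z is the direction in which the jaws open and shut, and the axes are right-handed (so a half turn about y gives the same grasp; the last joint's range is limited). The gripper opens to 85 mm and grips with 20 to 120 N. Pads are 22 mm wide; open, the fingers measure 114 mm over their backs; the gripper's body (76 mm by 85 mm) begins 54 mm behind the grasp point. The pads swing forward as they close: fully open they stand 13 mm farther back than shut.
Start: joints at [-1.446, 0.342, 1.524, -0, 1.275, -0.146], TCP at [0.14, -0.506, 0.256] pointing down, gripper open.
Joint ranges: [-2.53, 2.53], [-0.77, 2.02], [0.04, 2.7], [-1, 4.14], [0.28, 2.66], [-3.11, 3.11]. Speed limits (rad/s): [2.57, 2.57, 3.14, 3.14, 3.14, 3.14].

### API

Orientations are given as a unit quaternion [w, x, y, z].
In Python, from cell import ctrl gives the robot as it stands.
- The arm moves only by the tool step_arm, never from a script. Its argument "deltas" is a list of rows, each a list of 3 entries, a list of its own where there are three numbers: the shift along the tool's x, y, z in m, then the turn, a rotation vector about the tool's x, y, z in rad, then the closure, from -1 (fully open) to 1 (shut), so that 0 is half open. In form: [[[tx, ty, tz], [ax, ay, az], grip], ...]. A call has exactly 5 rows; each row is the pose to reach, as a shift and turn from the pose commanded when the call began, along the tool's axes at that moment; what a row does not reach only later rows make up. A row lasts 1/10 s, in which the tool goes at most 50 mm and 8.59 degrees, less where a joint would pass 70% of its speed; a pose out of reach is approached as far as the arm can. A call with a gripper value outside its range is refused whole. The fingers move at their own pace and stop on an object; the grip force is fixed at half the most. Time passes only in rows, so rows that repeat a pose let the fingers close, or fill a call up. It gives the time, the measured TCP pose, the force and the opening at its end, in the units of the state.
- ctrl.observe(): the state, without advancing time (a new reading comes with each control period).
- ctrl.read_camera(name): name is "scene" or "top"; returns the picture (384x512x3 uint8, red, green, blue); there is no depth.
- ctrl.camera_model(name): a dict with "vertical_fov" (degrees; the focal length in pixels is half the picture's height over the tangent of half this angle, whatever the lens; pixels are square), "cx", "cy" (the principal point, pixels), "origin" and "orientation" of the camera in the world. Camera axes: x right, y down, z forward; pixel columns grow to the right and rows downward; lengths in m; the calibration is good to about 2 mm. A picture is of the moment at which its call begins. camera_model takes no time and is no camera call.
- ctrl.sign_off(): hands the job in, once; it reports no verdict.
Trained networks look in the newest picture that a camera, given by its name, has taken for a name from the list of things; names that differ only in an ending like _2 or _b are one class to them, and where a whole thing is asked for, a point or a joint stands for the part that bears it (a point fixed in the world has none). Each returns a list of dicts, best first, with "score" (0 to 1); they miss things now and then, are a little off and sometimes report something else, mostly with a low value. They report only what shows in the picture. A call takes as long as a camera call.
- ctrl.outline_of(camera, name): "mask" (384x512 bool, what is visible of it) and "box" ([left, top, right, bottom] in pixels, round what is visible of it).
The state is a dict: "time": time; "qpos": joint angles; "dq": joint speeds; "joint_torque": joint torques, N m; "tcp_pos": TCP position; "tool_rot": TCP orientation; "contact_force": force on the tool from outside, world axes, zero at the start; "moment": the same for the moment, N m; "finger_gap": finger opening in m.
Only numpy, scipy, OpenCV 4.12 (cv2) and the standard library are available. Lean on these libraries where they do the work, as an engineer would, in place of code of your own. Each camera call takes 0.05 s, during which the arm holds its last target.

## Working session

There is one attempt and no reset: what is moved stays moved. The work goes in short steps, Python scripts to look and compute and a tool call to move; the robot and the scene stay as the last step left them, time stands still between calls to the robot, and variables do not carry over. Pictures are saved under pics/ and viewed, and the job is handed in when it is done.

Besides the shell and the picture viewer there is one more tool, called by a JSON object that holds its "method" and its "body". step_arm: Moves the arm, as the interface text tells. Its arguments: {"type":"object","properties":{"deltas":{"type":"array","items":{"type":"array"}}},"required":["deltas"]}

```bash
ls; mkdir -p pics; python3 - <<'E'
from cell import ctrl
import cv2
o=ctrl.observe(); print(o)
for n in("scene","top"):
    im=ctrl.read_camera(n); cv2.imwrite(f"pics/{n}0.png",im[:,:,::-1]); print(n,ctrl.camera_model(n))
print(ctrl.finger_overhang)
E
```

```text
pics
{'time': 0.0, 'qpos': array([-1.44601821e+00,  3.42731185e-01,  1.52502192e+00,  1.00589924e-05,
        1.27542888e+00, -1.45992894e-01]), 'dq': array([-0.00028553,  0.00054489, -0.00107967,  0.00102127,  0.00022863,
       -0.00060117]), 'joint_torque': array([-2.26759839e-04, -4.33680439e+01, -2.46010154e+01, -1.85471913e-04,
        7.92791747e-03,  1.80561528e-05]), 'tcp_pos': array([ 0.14040498, -0.50549039,  0.25561984]), 'tool_rot': array([ 0.09544813, -0.09542941,  0.70119807, -0.70007438]), 'contact_force': array([-0.03048451,  0.51917689, -0.80331229]), 'moment': array([-0.02407966, -0.02004239,  0.02439405]), 'finger_gap': 0.08503842365509262}
scene {'vertical_fov': 55.883827110675945, 'cx': 255.6806471509517, 'cy': 195.4571207082868, 'origin': array([-0.27050416, -0.49862871,  0.52263051]), 'orientation': array([-0.49259188,  0.74348181, -0.38144343,  0.24308219])}
top {'vertical_fov': 47.01213612506529, 'cx': 255.79893278111015, 'cy': 185.89286616732193, 'origin': array([0.23680443, 0.00324217, 1.25840024]), 'orientation': array([-0.07318929,  0.74596019, -0.6582393 ,  0.07005527])}
0.025
```

View pics/scene0.png

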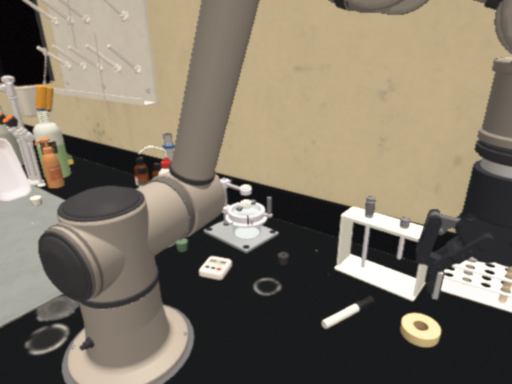

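View pics/top0.png

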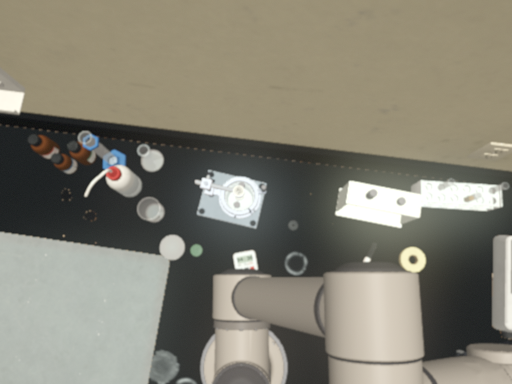

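The scene picture shows the reactor near (245,220), with the rack holding the long probe head at (370,207) and the short one at (405,222). In the top picture the reactor is at (238,197) with its post on the left at (205,183), and the rack is at (378,203).

```bash
cat > h.py <<'E'
from cell import ctrl
import numpy as np, cv2
from scipy.spatial.transform import Rotation as R
def cam(n):
    m=ctrl.camera_model(n); f=192/np.tan(np.radians(m['vertical_fov'])/2)
    q=m['orientation']; Rm=R.from_quat([q[1],q[2],q[3],q[0]]).as_matrix()
    return m,f,Rm
def proj(n,P):
    m,f,Rm=cam(n); p=(np.atleast_2d(P)-m['origin'])@Rm
    return np.c_[m['cx']+f*p[:,0]/p[:,2], m['cy']+f*p[:,1]/p[:,2]]
def back(n,uv,z):
    m,f,Rm=cam(n); d=Rm@np.array([(uv[0]-m['cx'])/f,(uv[1]-m['cy'])/f,1])
    return m['origin']+d*(z-m['origin'][2])/d[2]
def rot(q): return R.from_quat([q[1],q[2],q[3],q[0]])
def pic(n,name,box=None,s=1):
    im=ctrl.read_camera(n); c=im if box is None else im[box[1]:box[3],box[0]:box[2]]
    cv2.imwrite(f"pics/{name}.png",cv2.resize(c[:,:,::-1],None,fx=s,fy=s,interpolation=cv2.INTER_CUBIC)); return im
def det(n,name):
    r=ctrl.outline_of(n,name); out=[]
    for d in r[:3]:
        ys,xs=np.nonzero(d['mask']); out.append((round(d['score'],2),[round(float(b),1) for b in d['box']],len(xs),(round(xs.mean(),1),round(ys.mean(),1)) if len(xs) else None))
    return out,r
E
python3 - <<'E'
from h import *
pic("scene","s1",(180,160,440,320),3); pic("top","t1",(180,150,440,280),3)
for n in("top","scene"):
    for k in("reactor","closing_ring","probe_rack","long_probe","short_probe_head","beaker","stopper","flask"):
        o,r=det(n,k); print(n,k,o)
        if r: np.save(f"/tmp/{n}_{k}.npy",r[0]['mask'])
E
```

```text
top reactor [(0.91, [196.9, 170.0, 267.3, 228.1], 2957, (np.float64(230.7), np.float64(198.1)))]
top closing_ring [(0.71, [220.4, 177.7, 267.2, 212.5], 551, (np.float64(242.5), np.float64(195.5)))]
top probe_rack [(0.62, [336.1, 181.4, 424.0, 227.5], 2618, (np.float64(376.6), np.float64(204.1)))]
top long_probe [(0.63, [364.4, 188.7, 376.5, 199.8], 99, (np.float64(370.4), np.float64(193.7)))]
top short_probe_head [(0.49, [397.7, 196.7, 407.1, 203.3], 68, (np.float64(400.4), np.float64(200.7)))]
top beaker [(0.85, [138.5, 198.9, 163.9, 219.2], 475, (np.float64(150.2), np.float64(209.4))), (0.2, [367.3, 186.7, 375.8, 196.7], 80, (np.float64(371.0), np.float64(193.4)))]
top stopper [(0.57, [288.4, 219.7, 299.3, 233.1], 83, (np.float64(292.6), np.float64(224.4)))]
top flask [(0.88, [133.1, 142.3, 165.5, 172.2], 455, (np.float64(150.0), np.float64(157.8))), (0.71, [288.5, 222.1, 298.9, 231.3], 70, (np.float64(292.3), np.float64(224.9)))]
scene reactor [(0.65, [201.9, 175.9, 278.9, 251.4], 2600, (np.float64(242.3), np.float64(221.4)))]
scene closing_ring [(0.95, [229.5, 196.2, 270.3, 223.9], 481, (np.float64(250.7), np.float64(213.9))), (0.63, [203.7, 177.1, 277.9, 253.0], 2493, (np.float64(242.6), np.float64(221.5)))]
scene probe_rack [(0.74, [339.5, 205.7, 427.5, 296.4], 3408, (np.float64(378.1), np.float64(254.3)))]
scene long_probe [(0.6, [359.8, 196.1, 373.4, 267.0], 395, (np.float64(366.7), np.float64(228.1))), (0.55, [227.6, 196.2, 270.1, 223.3], 466, (np.float64(251.6), np.float64(213.6)))]
scene short_probe_head [(0.73, [396.6, 219.0, 409.0, 259.6], 169, (np.float64(402.2), np.float64(235.1)))]
scene beaker [(0.66, [205.9, 176.5, 277.4, 252.1], 2606, (np.float64(242.6), np.float64(221.0)))]
scene stopper [(0.42, [276.4, 252.1, 289.5, 264.4], 119, (np.float64(282.6), np.float64(257.9)))]
scene flask []
```

```bash
python3 -c "
import cv2
for n in('s1','t1'): print(cv2.imread(f'pics/{n}.png').shape)"
```

```text
(480, 780, 3)
(390, 780, 3)
```

View pics/s1.png

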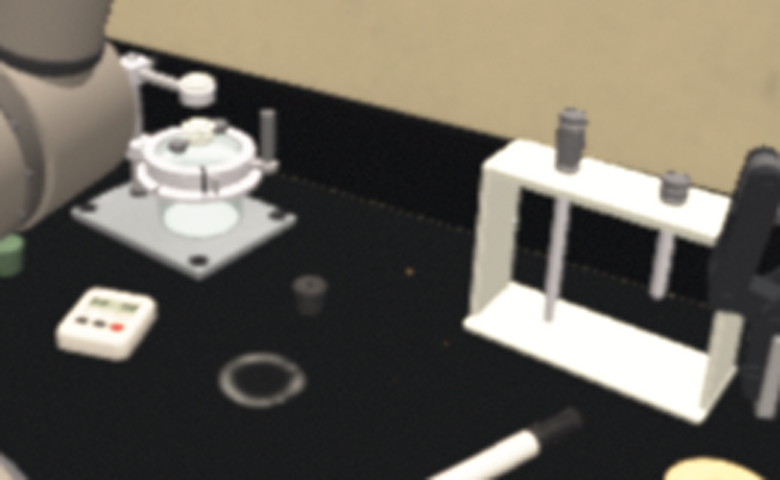

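View pics/t1.png

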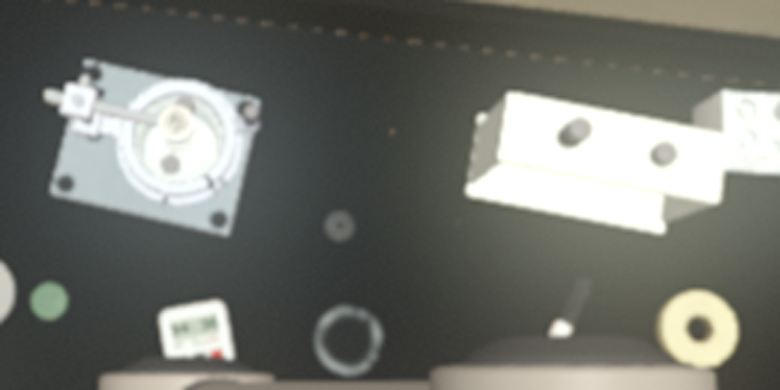

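```bash
python3 - <<'E'
from h import *
pic("scene","s2",(210,170,290,245),8); pic("top","t2",(190,160,275,235),8)
pic("scene","s3",(350,185,420,250),8); pic("top","t3",(330,175,430,232),8)
E
```

```text
(no output)
```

View pics/s2.png

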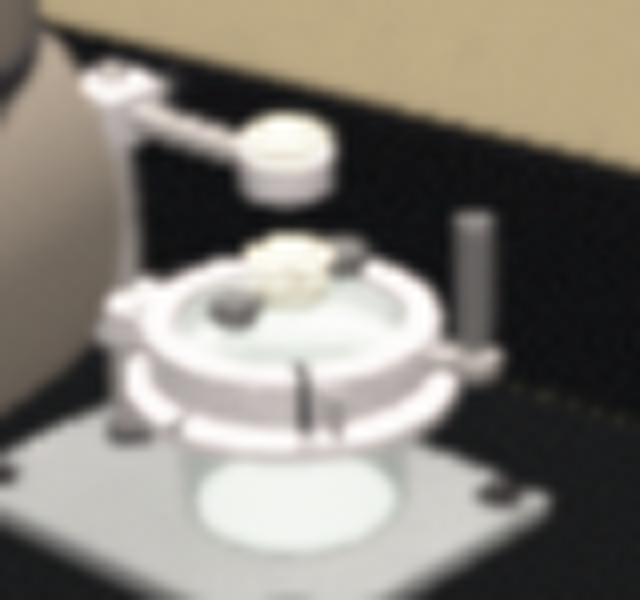

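View pics/t2.png

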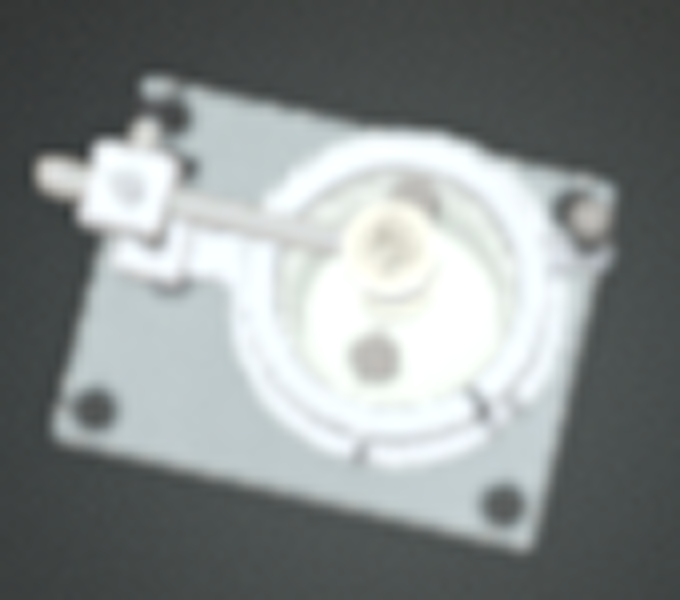

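View pics/s3.png

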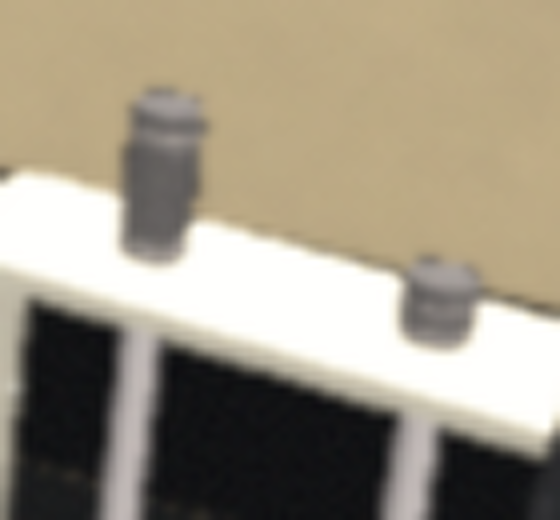

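View pics/t3.png

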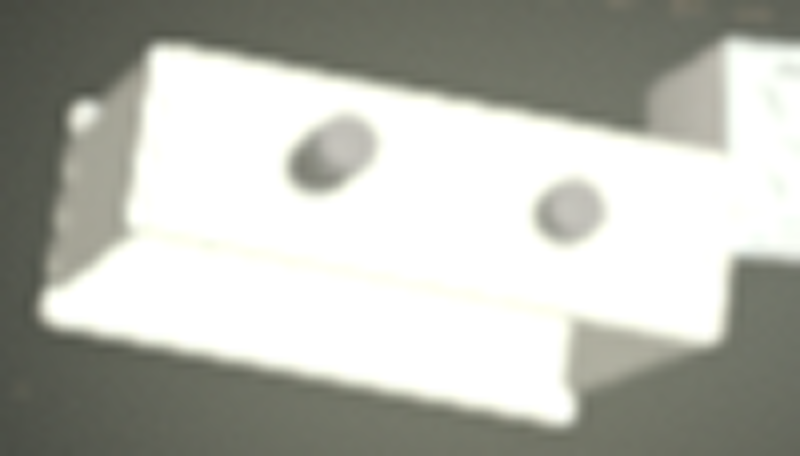

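```bash
cat > fit.py <<'E'
from h import *
from scipy.optimize import least_squares
def c(u,off): return (np.array(u)+.5)/8-.5+np.array(off)
T=(190,160);S=(210,170);T3=(330,175);S3=(350,185)
obs=[('top',c((386,242),T),'g'),('scene',c((289,136),S),'g'),('top',c((589,220),T),'h'),('scene',c((474,216),S),'h'),
('top',c((128,185),T),'p'),('scene',c((124,80),S),'p'),
('top',c((57,440),T),'c0'),('top',c((530,550),T),'c1'),('top',c((614,183),T),'c2'),('top',c((147,80),T),'c3'),('scene',c((550,497),S),'c2')]
def pts(v):
    x,y,a,pz,q,py,px,gz=v
    Rz=R.from_euler('z',a).as_matrix(); th=-np.radians(62)-q
    L={'g':(0,0,.155),'h':(.066*np.cos(th),.066*np.sin(th),.131),'p':(0,.086,.158),
    'c0':(px-.0675,py+.0875,pz),'c1':(px-.0675,py-.0875,pz),'c2':(px+.0675,py-.0875,pz),'c3':(px+.0675,py+.0875,pz)}
    return {k:Rz@np.array(p)+[x,y,0] for k,p in L.items()}
def res(v):
    P=pts(v); return np.concatenate([proj(n,P[k])[0]-uv for n,uv,k in obs])
r=least_squares(res,[.45,.1,-.2,.01,.1,.03,0,0],loss='soft_l1')
print(r.x.round(4),np.degrees(r.x[2]))
for (n,uv,k),e in zip(obs,res(r.x).reshape(-1,2)): print(n,k,uv.round(1),e.round(2))
def tri(a,b):
    A=[];B=[]
    for n,uv in (('top',a),('scene',b)):
        m,f,Rm=cam(n); d=Rm@np.array([(uv[0]-m['cx'])/f,(uv[1]-m['cy'])/f,1]); d/=np.linalg.norm(d)
        M=np.eye(3)-np.outer(d,d); A.append(M);B.append(M@m['origin'])
    X=np.linalg.solve(sum(A),sum(B)); return X
for nm,a,b in (('guide',obs[0][1],obs[1][1]),('handle top',obs[2][1],obs[3][1]),('long top',c((346,140),T3),c((168,103),S3)),('short top',c((576,208),T3),c((440,272),S3))):
    X=tri(a,b); z={'guide':.155,'handle top':.131,'long top':.194,'short top':.166}[nm]
    print(nm,X.round(4),back('top',a,z).round(4),back('scene',b,z).round(4))
E
python3 fit.py
```

```text
[ 0.4466  0.0658 -0.1002  0.0109  0.0632  0.0235 -0.0017  0.    ] -5.742261310760783
top g [237.8 189.8] [0.24 0.29]
scene g [245.7 186.6] [0.28 0.13]
top h [263.2 187.1] [ 0.01 -0.12]
scene h [268.8 196.6] [0.57 0.86]
top p [205.6 182.7] [-0.42 -0.23]
scene p [225.1 179.6] [-0.99 -1.08]
top c0 [196.7 214.6] [-0.64 -0.04]
top c1 [255.8 228.3] [ 0.23 -0.07]
top c2 [266.3 182.4] [0.11 0.32]
top c3 [207.9 169.6] [-0.31 -0.  ]
scene c2 [278.3 231.7] [0.66 0.07]
guide [0.447  0.0668 0.155 ] [0.4472 0.0665 0.155 ] [0.4469 0.067  0.155 ]
handle top [0.4664 0.0037 0.134 ] [0.4673 0.0033 0.131 ] [0.4716 0.0078 0.131 ]
long top [ 0.4753 -0.2651  0.1948] [ 0.4758 -0.2658  0.194 ] [ 0.4764 -0.2641  0.194 ]
short top [ 0.4685 -0.3448  0.168 ] [ 0.4694 -0.3464  0.166 ] [ 0.4716 -0.3432  0.166 ]
```

```bash
cat >> h.py <<'E'
# delta rows: pts list of (world pos, jaw azimuth deg of tool z, tool pointing down) relative to pose (p0,R0)
def tgtR(az): # tool y=down, z=(cos,sin,0), x=y×z
    a=np.radians(az); z=np.array([np.cos(a),np.sin(a),0]); y=np.array([0,0,-1.]); x=np.cross(y,z); return R.from_matrix(np.c_[x,y,z])
def delta(p0,R0,p,az):
    return (R0.inv().apply(np.array(p)-p0)).round(4), (R0.inv()*tgtR(az)).as_rotvec().round(4)
E
python3 - <<'E'
from h import *
o=ctrl.observe(); print(o['time']); print(rot(o['tool_rot']).as_matrix().round(3))
q=o['qpos']; z=rot(o['tool_rot']).as_matrix()[:,2]; print('z az',np.degrees(np.arctan2(z[1],z[0])),np.degrees(q[0]),np.degrees(q[5]))
E
```

```text
1.2
[[-0.964  0.     0.268]
 [-0.268 -0.    -0.964]
 [ 0.    -1.     0.   ]]
z az -74.48095918715849 -82.84991741142436 -8.368896148894335
```

```bash
cat > go.py <<'E'
import sys
from h import *
def cur():
    o=ctrl.observe(); return o['tcp_pos'],rot(o['tool_rot']),o
if __name__=="__main__":
    p,Rm,o=cur()
    print('t',o['time'],'gap',round(o['finger_gap'],4),'F',o['contact_force'].round(1),'p',p.round(4))
    for a in sys.argv[1:]:
        v=[float(t) for t in a.split(',')]; print(a,*[list(map(float,t)) for t in delta(p,Rm,v[:3],v[3])])
E
python3 go.py .4676,.0019,.256,17.6
```

```text
t 1.2 gap 0.0854 F [ 0.5  0.3 -0.6] p [ 0.1405 -0.5059  0.2563]
.4676,.0019,.256,17.6 [-0.4511, 0.0003, -0.4017] [-0.0001, -1.6071, 0.0001]
```

{"method": "step_arm", "body": {"deltas": [[[-0.451, 0, -0.402], [0, -1.607, 0], 0.25], [[-0.451, 0, -0.402], [0, -1.607, 0], 0.25], [[-0.451, 0, -0.402], [0, -1.607, 0], 0.25], [[-0.451, 0, -0.402], [0, -1.607, 0], 0.25], [[-0.451, 0, -0.402], [0, -1.607, 0], 0.25]]}}

```text
time: 1.7
tcp_pos: [0.2764, -0.294, 0.2565]
tool_rot: [-0.347, 0.347, -0.616, 0.616]
contact_force: [1.8, -1.0, 1.0]
finger_gap: 0.0319
```

```bash
python3 go.py .4676,.0019,.256,17.6
```

```text
t 1.7 gap 0.0319 F [ 1.8 -1.   1. ] p [ 0.2764 -0.294   0.2565]
.4676,.0019,.256,17.6 [-0.3521, 0.0004, 0.0102] [-0.0006, -0.8517, 0.0005]
```

{"method": "step_arm", "body": {"deltas": [[[-0.352, 0, 0.01], [0, -0.85, 0], 0.25], [[-0.352, 0, 0.01], [0, -0.85, 0], 0.25], [[-0.352, 0, 0.01], [0, -0.85, 0], 0.25], [[-0.352, 0, 0.01], [0, -0.85, 0], 0.25], [[-0.352, 0, 0.01], [0, -0.85, 0], 0.25]]}}

```text
time: 2.2
tcp_pos: [0.4133, -0.0844, 0.2567]
tool_rot: [0.549, -0.549, 0.445, -0.446]
contact_force: [1.0, -0.5, -0.4]
finger_gap: 0.0318
```

```bash
python3 go.py .4676,.0019,.256,17.6
```

```text
t 2.2 gap 0.0318 F [ 1.  -0.5 -0.4] p [ 0.4133 -0.0844  0.2567]
.4676,.0019,.256,17.6 [-0.0734, 0.0007, 0.0708] [-0.0008, -0.101, 0.0009]
```

{"method": "step_arm", "body": {"deltas": [[[-0.037, 0, 0.035], [0, -0.101, 0], 0.25], [[-0.073, 0, 0.071], [0, -0.101, 0], 0.25], [[-0.073, 0, 0.071], [0, -0.101, 0], 0.25], [[-0.073, 0, 0.071], [0, -0.101, 0], 0.25], [[-0.073, 0, 0.071], [0, -0.101, 0], 0.25]]}}

```text
time: 2.7
tcp_pos: [0.4671, -0.0013, 0.2562]
tool_rot: [-0.569, 0.569, -0.42, 0.419]
contact_force: [1.5, 0.1, 0.3]
finger_gap: 0.0321
```

```bash
python3 go.py .4676,.0019,.121,17.6; python3 - <<'E'
from h import *
pic("scene","s4",(190,90,310,250),5)
pic("top","t4",(180,120,320,240),5)
E
```

```text
t 2.7 gap 0.0321 F [1.5 0.1 0.3] p [ 0.4671 -0.0013  0.2562]
.4676,.0019,.121,17.6 [-0.0029, 0.1352, 0.0016] [0.0007, -0.0066, 0.0002]
```

View pics/s4.png

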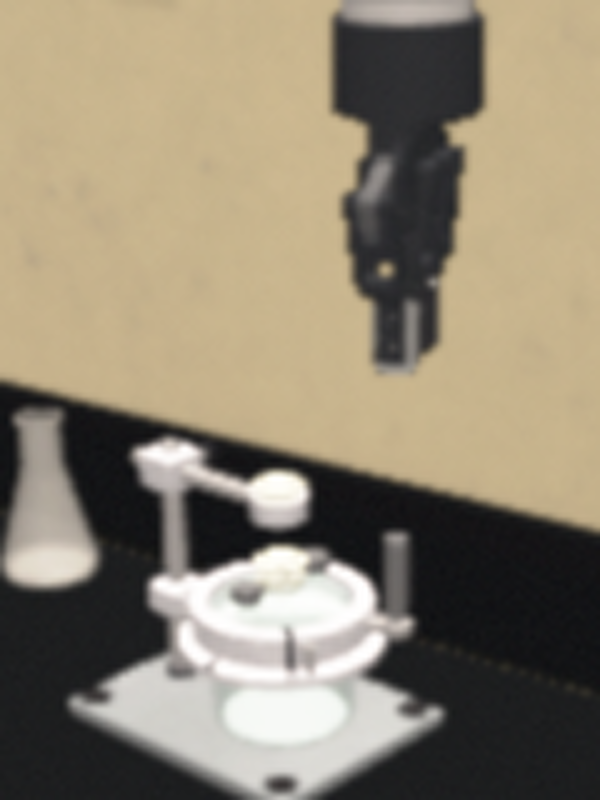

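View pics/t4.png

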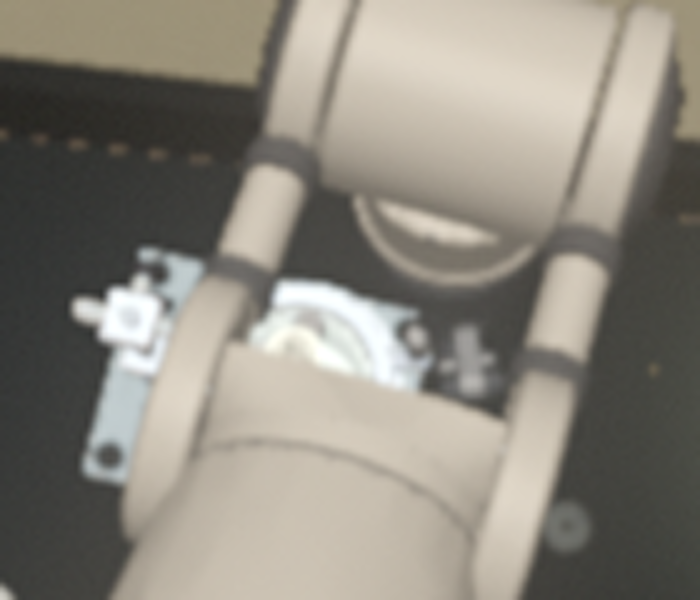

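```bash
python3 - <<'E'
from h import *
for z in(.231,.238): print(proj('scene',[[.4671,-.0013,z]]),proj('top',[[.4671,-.0013,z]]))
E
```

```text
[[270.75626465 162.31356576]] [[266.11234491 179.05506125]]
[[270.76220381 159.710082  ]] [[266.20409936 178.41498584]]
```

{"method": "step_arm", "body": {"deltas": [[[-0.003, 0.04, 0.002], [0, 0, 0], 0.25], [[-0.003, 0.08, 0.002], [0, 0, 0], 0.25], [[-0.003, 0.1, 0.002], [0, 0, 0], 0.25], [[-0.003, 0.12, 0.002], [0, 0, 0], 0.25], [[-0.003, 0.135, 0.002], [0, 0, 0], 0.25]]}}

```text
time: 3.3
tcp_pos: [0.4678, 0.0014, 0.1203]
tool_rot: [-0.569, 0.569, -0.42, 0.42]
contact_force: [0.4, -0.3, -0.4]
finger_gap: 0.032
```

```bash
python3 go.py .4676,.0019,.121,17.6; python3 - <<'E'
from h import *
pic("scene","s5",(190,120,310,250),5)
pic("top","t5",(180,120,320,240),5)
E
```

```text
t 3.3 gap 0.032 F [ 0.4 -0.3 -0.4] p [0.4678 0.0014 0.1203]
.4676,.0019,.121,17.6 [-0.0005, -0.0007, -0.0001] [0.001, -0.0088, -0.0003]
```

View pics/s5.png

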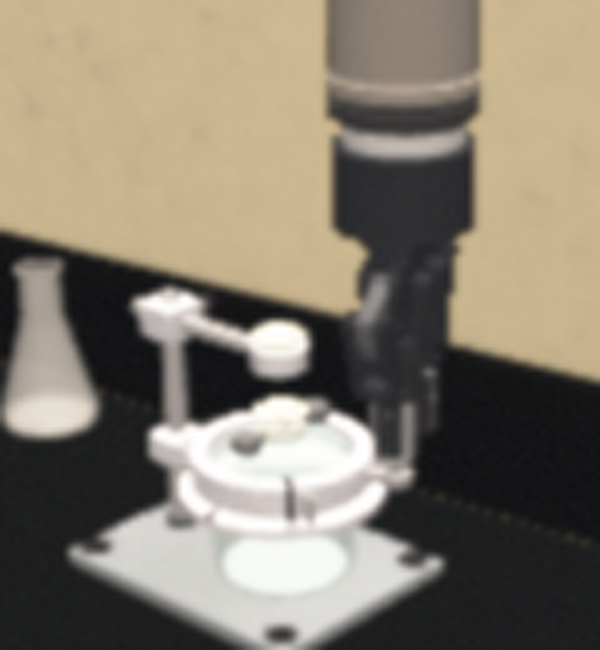

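View pics/t5.png

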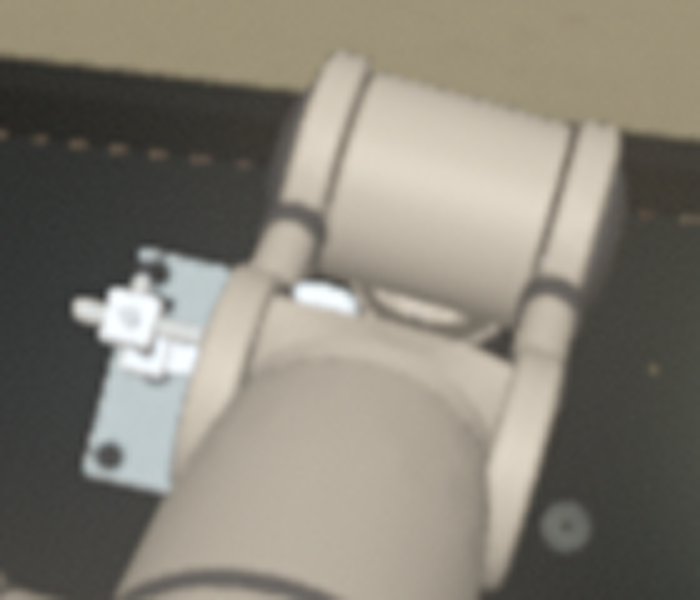

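```bash
cat > arc.py <<'E'
from go import *
p,Rm,o=cur()
import sys
G=np.array([.447,.0667])
for th in map(float,sys.argv[2:]):
    t=np.radians(th); q=[*(G+.067*np.array([np.cos(t),np.sin(t)])),float(sys.argv[1])]
    print(th,np.round(q,4),*[list(map(float,v)) for v in delta(p,Rm,q,th+90)])
E
python3 arc.py .121 -77 -83 -89 -95 -101
```

```text
-77.0 [0.4621 0.0014 0.121 ] [-0.0012, -0.0011, -0.0049] [0.0036, 0.0717, -0.0014]
-83.0 [4.552e-01 2.000e-04 1.210e-01] [-0.0021, -0.0011, -0.0119] [0.0036, 0.1764, -0.0012]
-89.0 [ 4.482e-01 -3.000e-04  1.210e-01] [-0.0037, -0.0011, -0.0187] [0.0037, 0.2811, -0.001]
-95.0 [ 0.4412 -0.      0.121 ] [-0.006, -0.0011, -0.0253] [0.0038, 0.3859, -0.0008]
-101.0 [0.4342 0.0009 0.121 ] [-0.009, -0.001, -0.0317] [0.0038, 0.4906, -0.0006]
```

{"method": "step_arm", "body": {"deltas": [[[-0.001, -0.001, -0.005], [0.003, 0.072, 0], 0.43], [[-0.002, -0.001, -0.012], [0.003, 0.176, 0], 0.43], [[-0.004, -0.001, -0.019], [0.003, 0.281, 0], 0.43], [[-0.006, -0.001, -0.025], [0.003, 0.386, 0], 0.43], [[-0.009, -0.001, -0.032], [0.003, 0.491, 0], 0.43]]}}

```text
time: 3.9
tcp_pos: [0.4365, 0.0005, 0.1237]
tool_rot: [-0.45, 0.447, -0.545, 0.548]
contact_force: [3.7, -2.2, -2.1]
finger_gap: 0.0245
```

```bash
python3 arc.py .121 -107 -113 -118 -122 -125
```

```text
-107.0 [0.4274 0.0026 0.121 ] [-0.0003, 0.0026, -0.0094] [-0.0073, 0.1007, -0.0007]
-113.0 [0.4208 0.005  0.121 ] [-0.0014, 0.0026, -0.0163] [-0.0073, 0.2054, -0.0011]
-118.0 [0.4155 0.0075 0.121 ] [-0.0028, 0.0025, -0.022] [-0.0072, 0.2927, -0.0014]
-122.0 [0.4115 0.0099 0.121 ] [-0.0043, 0.0025, -0.0264] [-0.0072, 0.3625, -0.0016]
-125.0 [0.4086 0.0118 0.121 ] [-0.0056, 0.0025, -0.0297] [-0.0072, 0.4148, -0.0018]
```

{"method": "step_arm", "body": {"deltas": [[[0, 0.002, -0.009], [-0.004, 0.1, 0], 0.43], [[-0.001, 0.002, -0.016], [-0.007, 0.205, 0], 0.43], [[-0.003, 0.002, -0.022], [-0.007, 0.293, 0], 0.43], [[-0.004, 0.002, -0.026], [-0.007, 0.362, 0], 0.43], [[-0.004, 0.002, -0.026], [-0.007, 0.362, 0], 0.43]]}}

```text
time: 4.4
tcp_pos: [0.411, 0.01, 0.1215]
tool_rot: [0.344, -0.344, 0.618, -0.617]
contact_force: [-0.2, -0.8, 0.6]
finger_gap: 0.0247
```

```bash
python3 arc.py .121 -122 -125 -127; python3 - <<'E'
from h import *
pic("scene","s6",(190,120,310,250),5)
E
```

```text
-122.0 [0.4115 0.0099 0.121 ] [-0.0002, 0.0005, 0.0004] [0.0018, 0.0047, -0.0013]
-125.0 [0.4086 0.0118 0.121 ] [-0.0003, 0.0005, -0.0031] [0.0019, 0.0571, -0.0012]
-127.0 [0.4067 0.0132 0.121 ] [-0.0004, 0.0005, -0.0054] [0.0019, 0.092, -0.0012]
```

View pics/s6.png

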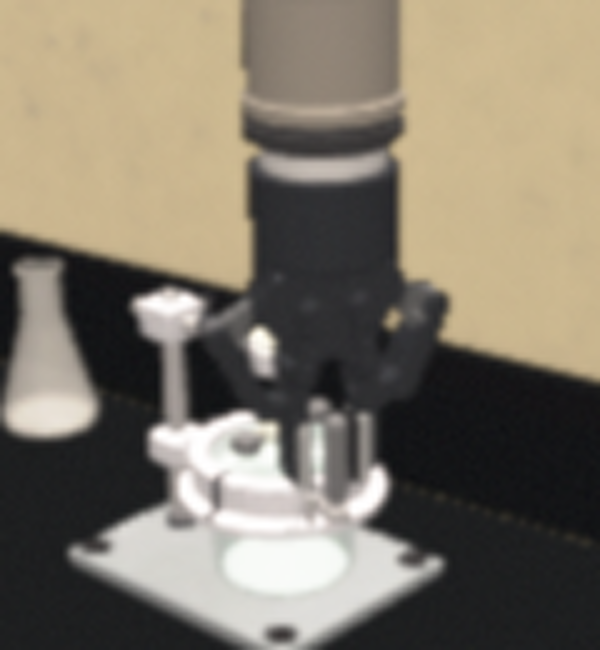

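The handle stands between the fingers at (335,455), and the index line has moved left to (215,485). There is no stop force yet, so I'll push on to the stop.

{"method": "step_arm", "body": {"deltas": [[[0, 0, -0.003], [0, 0.057, 0], 0.43], [[0, 0, -0.0055], [0, 0.092, 0], 0.43], [[0, 0, -0.0055], [0, 0.092, 0], 0.43], [[0, 0, -0.0055], [0, 0.092, 0], 0.43], [[0, 0, -0.0055], [0, 0.092, 0], 0.43]]}}

```text
time: 4.95
tcp_pos: [0.4094, 0.012, 0.1213]
tool_rot: [-0.318, 0.315, -0.632, 0.633]
contact_force: [9.6, -5.7, -3.9]
finger_gap: 0.0242
```

```bash
python3 arc.py .121 -122 -125 -127 -130; python3 - <<'E'
from h import *
pic("scene","s7",(190,120,310,250),5)
E
```

```text
-122.0 [0.4115 0.0099 0.121 ] [0.0004, 0.0003, 0.003] [-0.0033, -0.0841, -0.0027]
-125.0 [0.4086 0.0118 0.121 ] [0.0006, 0.0003, -0.0005] [-0.0033, -0.0318, -0.0027]
-127.0 [0.4067 0.0132 0.121 ] [0.0006, 0.0003, -0.0029] [-0.0032, 0.0032, -0.0028]
-130.0 [0.4039 0.0154 0.121 ] [0.0005, 0.0003, -0.0064] [-0.0031, 0.0555, -0.0029]
```

View pics/s7.png

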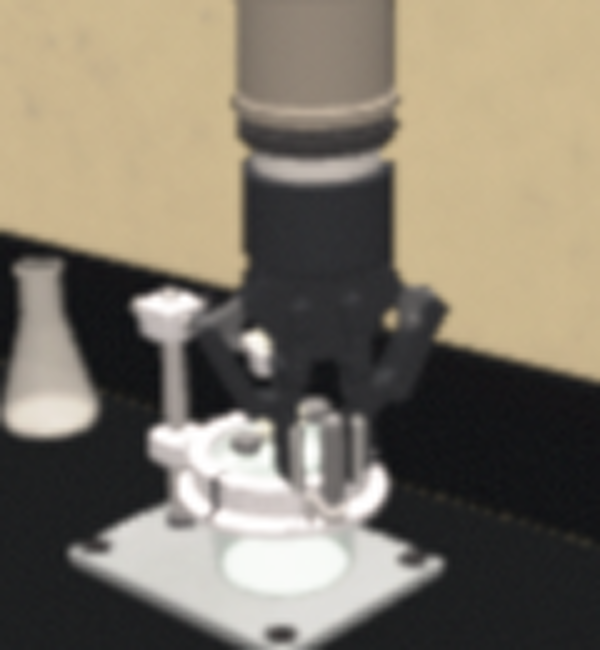

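The force is now about 11 N, so the ring is at its stop. Next I'll back off and lift.

{"method": "step_arm", "body": {"deltas": [[[0, 0, 0.006], [0, 0, 0], 0.43], [[0, -0.04, 0.006], [0, 0, 0], 0.43], [[0, -0.08, 0.006], [0, 0, 0], 0.3], [[0, -0.12, 0.006], [0, 0, 0], 0.0], [[0, -0.14, 0.006], [0, 0, 0], 0.0]]}}

```text
time: 5.5
tcp_pos: [0.4119, 0.0092, 0.2637]
tool_rot: [0.317, -0.316, 0.633, -0.632]
contact_force: [1.3, 0.2, -0.1]
finger_gap: 0.043
```

```bash
python3 go.py .4752,-.2655,.26,-100 .4752,-.2655,.26,-10 ; python3 - <<'E'
from h import *
pic("scene","s8",(210,170,290,245),8)
E
```

```text
t 5.5 gap 0.043 F [ 1.3  0.2 -0.1] p [0.4119 0.0092 0.2637]
.4752,-.2655,.26,-100 [0.182, 0.0032, 0.2154] [0.0017, 1.1025, -0.0014]
.4752,-.2655,.26,-10 [0.182, 0.0032, 0.2154] [0.0002, -0.4683, -0.0021]
```

View pics/s8.png

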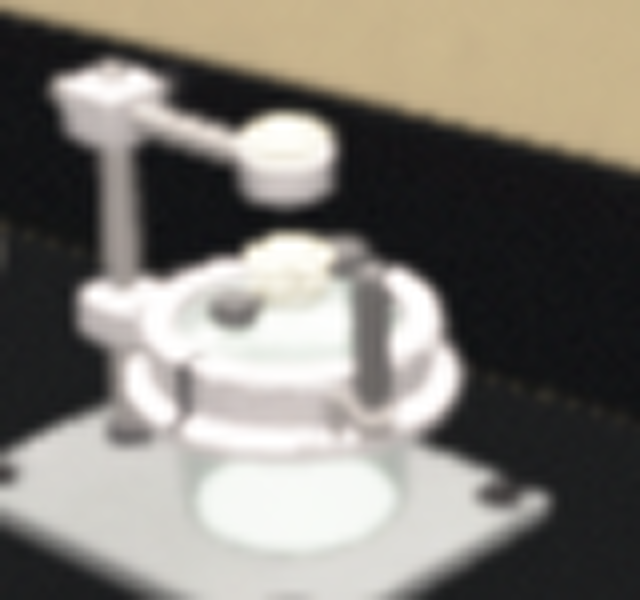

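```bash
python3 - <<'E'
from h import *
c=lambda u,off:(np.array(u)+.5)/8-.5+np.array(off)
print(back('scene',c((370,276),(210,170)),.131))
print(proj('scene',[[.4163,.0083,.131],[.4135,.0089,.131]]),c((370,276),(210,170)))
E
python3 go.py .4755,-.2655,.26,-10
```

```text
[0.41255521 0.00819595 0.131     ]
[[256.63272266 203.55458021]
 [255.80858604 203.87214778]] [255.8125 204.0625]
t 5.55 gap 0.0426 F [1.8 0.1 2.3] p [0.4129 0.0091 0.2655]
.4755,-.2655,.26,-10 [0.1823, 0.0054, 0.2147] [-0.0032, -0.4683, -0.003]
```

{"method": "step_arm", "body": {"deltas": [[[0.182, 0.003, 0.215], [0, -0.468, 0], 0], [[0.182, 0.003, 0.215], [0, -0.468, 0], 0], [[0.182, 0.003, 0.215], [0, -0.468, 0], 0], [[0.182, 0.003, 0.215], [0, -0.468, 0], 0], [[0.182, 0.003, 0.215], [0, -0.468, 0], 0]]}}

```text
time: 6.05
tcp_pos: [0.4625, -0.2178, 0.2567]
tool_rot: [0.455, -0.455, 0.543, -0.539]
contact_force: [1.0, 0.5, 0.4]
finger_gap: 0.0428
```

```bash
python3 go.py .4755,-.2655,.26,-10
```

```text
t 6.05 gap 0.0428 F [1.  0.5 0.4] p [ 0.4625 -0.2178  0.2567]
.4755,-.2655,.26,-10 [0.0448, -0.0035, 0.0209] [0.0047, 0.0018, -0.0026]
```

{"method": "step_arm", "body": {"deltas": [[[0.03, -0.003, 0.012], [0, 0, 0], 0], [[0.045, -0.003, 0.021], [0, 0, 0], 0], [[0.045, -0.003, 0.021], [0, 0, 0], 0], [[0.045, -0.003, 0.021], [0, 0, 0], 0], [[0.045, -0.003, 0.021], [0, 0, 0], 0]]}}

```text
time: 6.55
tcp_pos: [0.4753, -0.2628, 0.2597]
tool_rot: [0.454, -0.455, 0.544, -0.54]
contact_force: [-0.4, 1.2, 0.4]
finger_gap: 0.0426
```

```bash
python3 go.py .4755,-.2655,.178,-10; python3 - <<'E'
from h import *
pic("scene","s9",(310,130,430,260),5)
pic("top","t9",(310,120,440,240),5)
E
```

```text
t 6.55 gap 0.0426 F [-0.4  1.2  0.4] p [ 0.4753 -0.2628  0.2597]
.4755,-.2655,.178,-10 [0.0029, 0.0817, 0.0011] [0.0048, -0.0004, -0.0027]
```

View pics/s9.png

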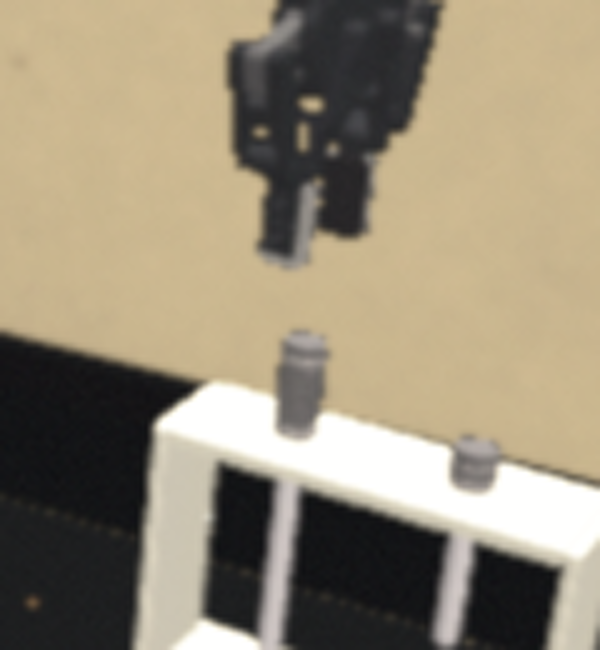

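View pics/t9.png

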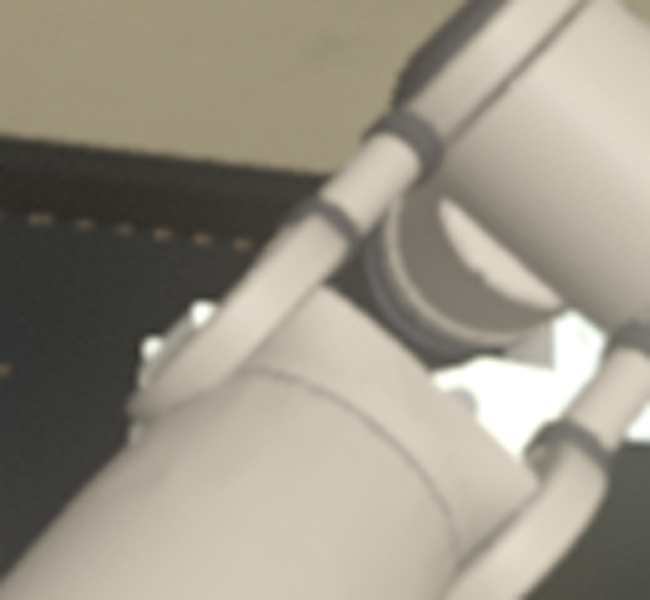

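{"method": "step_arm", "body": {"deltas": [[[0.003, 0.03, 0.001], [0.004, 0, -0.002], 0], [[0.003, 0.055, 0.001], [0.004, 0, -0.002], 0], [[0.003, 0.07, 0.001], [0.004, 0, -0.002], 0], [[0.003, 0.08, 0.001], [0.004, 0, -0.002], 0], [[0.003, 0.081, 0.001], [0.004, 0, -0.002], 0]]}}

```text
time: 7.15
tcp_pos: [0.4755, -0.2659, 0.178]
tool_rot: [0.454, -0.454, 0.542, -0.541]
contact_force: [0.3, 0.1, -0.6]
finger_gap: 0.0429
```

```bash
python3 go.py .4755,-.2655,.178,-10; python3 - <<'E'
from h import *
pic("scene","s10",(340,160,420,250),7)
print(ctrl.observe()['tcp_pos'])
E
python3 go.py .4755,-.2655,.178,-10
```

```text
t 7.15 gap 0.0429 F [ 0.3  0.1 -0.6] p [ 0.4755 -0.2659  0.178 ]
.4755,-.2655,.178,-10 [-0.0004, -0.0, -0.0] [0.0016, -0.0007, -0.0009]
[ 0.47587551 -0.26629182  0.17877463]
t 7.2 gap 0.0428 F [ 0.1 -0.2 -0.3] p [ 0.4759 -0.2663  0.1788]
.4755,-.2655,.178,-10 [-0.0007, 0.0008, -0.0005] [0.0003, -0.0008, -0.0001]
```

View pics/s10.png

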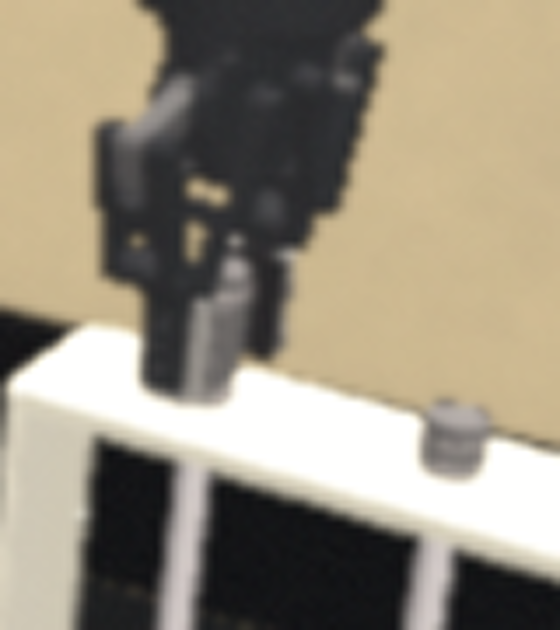

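The head is between the fingers, so I'll close now.

{"method": "step_arm", "body": {"deltas": [[[0, 0, 0], [0, 0, 0], 1], [[0, 0, 0], [0, 0, 0], 1], [[0, 0, 0], [0, 0, 0], 1], [[0, 0, 0], [0, 0, 0], 1], [[0, 0, 0], [0, 0, 0], 1]]}}

```text
time: 7.7
tcp_pos: [0.4762, -0.2669, 0.18]
tool_rot: [-0.454, 0.454, -0.541, 0.543]
contact_force: [-0.5, 0.5, 5.8]
finger_gap: 0.0187
```

{"method": "step_arm", "body": {"deltas": [[[0, -0.01, 0], [0, 0, 0], 1], [[0, -0.03, 0], [0, 0, 0], 1], [[0, -0.06, 0], [0, 0, 0], 1], [[0, -0.09, 0], [0, 0, 0], 1], [[0, -0.12, 0], [0, 0, 0], 1]]}}

```text
time: 8.2
tcp_pos: [0.4756, -0.2666, 0.3005]
tool_rot: [-0.454, 0.454, -0.542, 0.542]
contact_force: [0.3, -0.0, 0.1]
finger_gap: 0.0186
```

{"method": "step_arm", "body": {"deltas": [[[0, -0.03, 0], [0, 0, 0], 1], [[0, -0.05, 0], [0, 0, 0], 1], [[0, -0.06, 0], [0, 0, 0], 1], [[0, -0.06, 0], [0, 0, 0], 1], [[0, -0.06, 0], [0, 0, 0], 1]]}}

```text
time: 8.7
tcp_pos: [0.4755, -0.2665, 0.3578]
tool_rot: [0.454, -0.454, 0.543, -0.541]
contact_force: [1.0, 0.5, -1.3]
finger_gap: 0.0184
```

```bash
python3 - <<'E'
from h import *
pic("scene","s11",(310,70,430,260),4)
E
python3 go.py .447,.0667,.36,-10
```

```text
t 8.75 gap 0.0189 F [ 0.3  0.4 -2.1] p [ 0.4755 -0.2664  0.3574]
.447,.0667,.36,-10 [-0.323, -0.002, -0.0864] [0.0022, -0.0015, -0.0011]
```

View pics/s11.png

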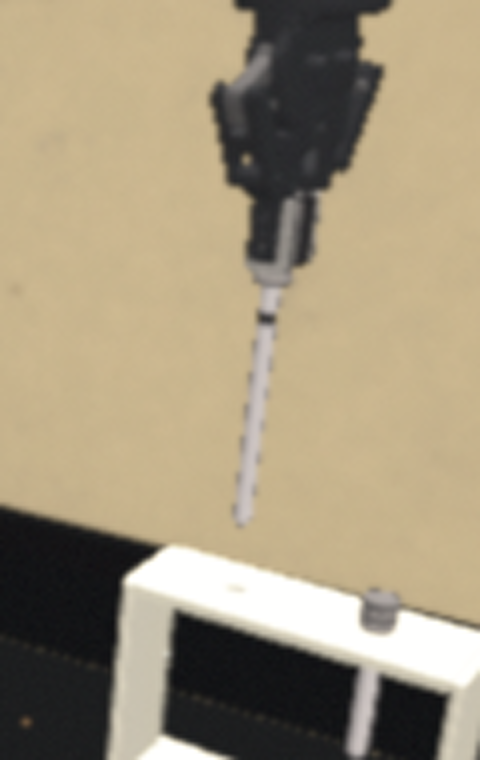

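```bash
python3 - <<'E'
from h import *
h=np.array([.4755,-.2664,.349])
print(proj('scene',[h,h-[0,0,.042],h-[0,0,.162]]))
print('obs', (310+266.5/4-.5,70+318.5/4-.5),(310+241.5/4-.5,70+522.5/4-.5))
E
```

```text
[[379.87990821 128.94513012]
 [377.45315824 148.69920648]
 [371.06938401 200.66400104]]
obs (376.125, 149.125) (369.875, 200.125)
```

{"method": "step_arm", "body": {"deltas": [[[-0.025, -0.002, -0.006], [0, 0, 0], 1], [[-0.07, -0.002, -0.018], [0, 0, 0], 1], [[-0.115, -0.002, -0.03], [0, 0, 0], 1], [[-0.16, -0.002, -0.043], [0, 0, 0], 1], [[-0.2, -0.002, -0.054], [0, 0, 0], 1]]}}

```text
time: 9.25
tcp_pos: [0.4567, -0.0583, 0.3596]
tool_rot: [0.454, -0.455, 0.543, -0.541]
contact_force: [0.9, 0.3, -1.3]
finger_gap: 0.0184
```

```bash
python3 go.py .447,.0651,.36,-10
```

```text
t 9.25 gap 0.0184 F [ 0.9  0.3 -1.3] p [ 0.4567 -0.0583  0.3596]
.447,.0651,.36,-10 [-0.1198, -0.0003, -0.0311] [0.0024, -0.0015, -0.0005]
```

{"method": "step_arm", "body": {"deltas": [[[-0.04, 0, -0.01], [0.002, 0, 0], 1], [[-0.08, 0, -0.021], [0.002, 0, 0], 1], [[-0.105, 0, -0.027], [0.002, 0, 0], 1], [[-0.12, 0, -0.031], [0.002, 0, 0], 1], [[-0.12, 0, -0.031], [0.002, 0, 0], 1]]}}

```text
time: 9.75
tcp_pos: [0.4475, 0.065, 0.3597]
tool_rot: [0.455, -0.455, 0.541, -0.541]
contact_force: [0.2, -0.4, -1.2]
finger_gap: 0.0185
```

```bash
python3 - <<'E'
from h import *
pic("scene","s12",(210,110,285,230),5)
pic("scene","s13",(215,150,275,225),8)
pic("top","t12",(170,110,320,240),5)
E
python3 go.py .447,.0651,.36,-10
```

```text
t 9.9 gap 0.0187 F [ 0.4  0.2 -1.2] p [0.4481 0.0627 0.3601]
.447,.0651,.36,-10 [-0.0022, 0.0001, -0.0015] [-0.0008, -0.0017, 0.0007]
```

View pics/s12.png

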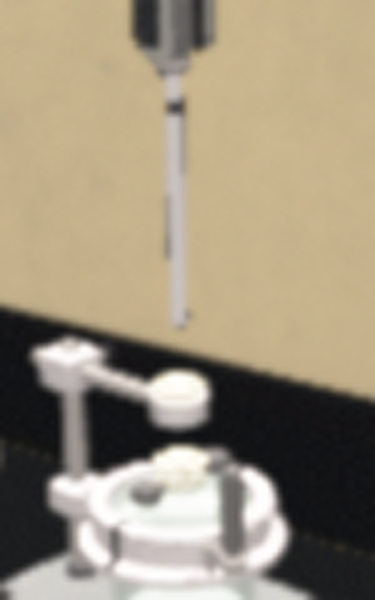

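View pics/s13.png

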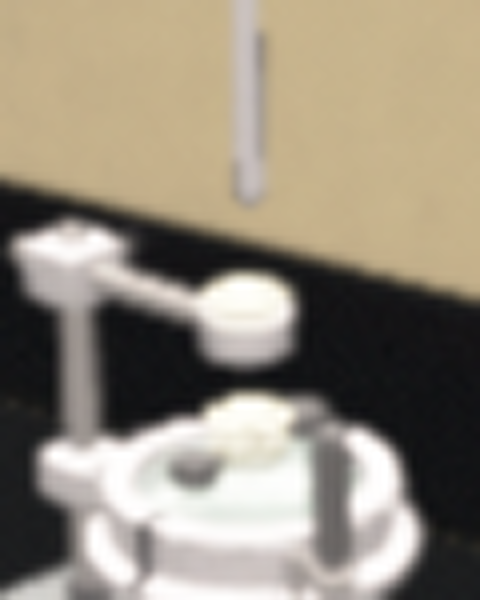

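View pics/t12.png

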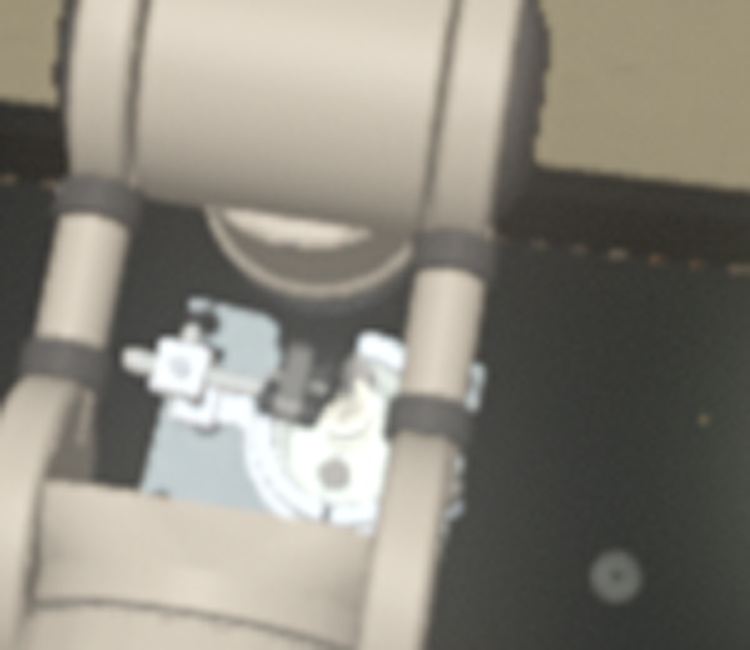

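```bash
python3 - <<'E'
from h import *
im=ctrl.read_camera('scene')
ps=[]
for i in range(6):
    if i: ctrl.read_camera('scene')
    o=ctrl.observe(); ps.append(o['tcp_pos']); print(o['tcp_pos'].round(4), o['qpos'].round(4))
G=np.array([.447,.0667])
print(proj('scene',[[*G,.155],[*G,.188],[.447,.0667,.35-.042],[*(G+[.005,0]),.188],[*(G+[0,.005]),.188]]))
E
python3 go.py .447,.0651,.36,-10
```

```text
[0.4482 0.0625 0.3603] [-3.0600e-02  1.4030e-01  1.5069e+00 -7.0000e-04  1.4933e+00  1.4620e-01]
[0.4482 0.0624 0.3604] [-3.0900e-02  1.4020e-01  1.5068e+00 -6.0000e-04  1.4934e+00  1.4640e-01]
[0.4483 0.0624 0.3605] [-3.0900e-02  1.4010e-01  1.5065e+00 -5.0000e-04  1.4934e+00  1.4650e-01]
[0.4483 0.0625 0.3606] [-3.0800e-02  1.4000e-01  1.5064e+00 -5.0000e-04  1.4934e+00  1.4660e-01]
[0.4483 0.0626 0.3607] [-3.0600e-02  1.3990e-01  1.5064e+00 -4.0000e-04  1.4935e+00  1.4660e-01]
[0.4482 0.0627 0.3607] [-3.0400e-02  1.3980e-01  1.5063e+00 -4.0000e-04  1.4935e+00  1.4670e-01]
[[245.80482116 186.5725178 ]
 [245.49532154 175.15942676]
 [244.29591884 130.93031737]
 [246.63105824 174.62760847]
 [244.02440602 174.8005935 ]]
t 10.2 gap 0.0187 F [-0.2  0.6 -0.5] p [0.4482 0.0627 0.3607]
.447,.0651,.36,-10 [-0.0021, 0.0007, -0.0016] [-0.002, -0.0025, 0.0001]
```

{"method": "step_arm", "body": {"deltas": [[[-0.0008, 0, -0.0013], [0, 0, 0], 1], [[-0.0008, 0.01, -0.0013], [0, 0, 0], 1], [[-0.0008, 0.02, -0.0013], [0, 0, 0], 1], [[-0.0008, 0.027, -0.0013], [0, 0, 0], 1], [[-0.0008, 0.027, -0.0013], [0, 0, 0], 1]]}}

```text
time: 10.7
tcp_pos: [0.4465, 0.0643, 0.3323]
tool_rot: [0.454, -0.454, 0.542, -0.542]
contact_force: [-0.1, 0.8, -0.7]
finger_gap: 0.0186
```

```bash
python3 - <<'E'
from h import *
for i in range(4): ctrl.read_camera('scene')
pic("scene","s14",(215,130,275,205),8)
print(ctrl.observe()['tcp_pos'])
E
python3 go.py .4471,.0637,.36,-10
```

```text
[0.44727675 0.06425795 0.33414394]
t 10.95 gap 0.0186 F [ 0.4  0.2 -0.8] p [0.4473 0.0643 0.3341]
.4471,.0637,.36,-10 [0.0006, -0.0259, -0.0] [-0.0029, -0.0014, -0.0001]
```

View pics/s14.png

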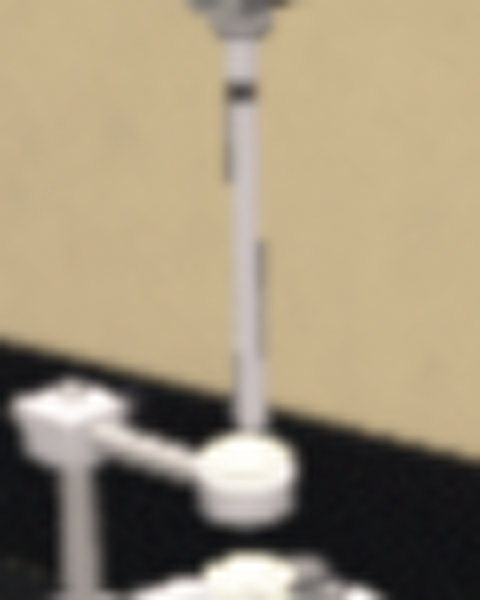

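```bash
python3 - <<'E'
from h import *
im=pic("scene","s15",(225,160,265,200),15)
c=im[160:200,225:265].astype(float); g=np.clip((c-150)/105,0,1)**2*255
cv2.imwrite("pics/s15.png",cv2.resize(g[:,:,::-1].astype(np.uint8),None,fx=15,fy=15,interpolation=cv2.INTER_CUBIC))
E
```

```text
(no output)
```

View pics/s15.png

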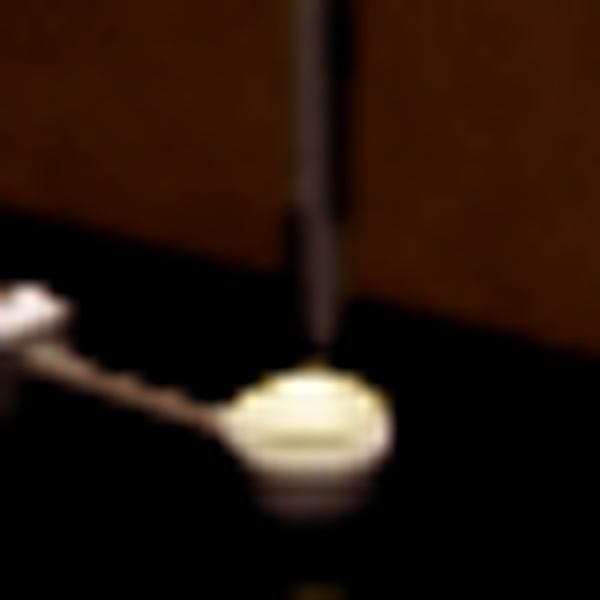

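```bash
python3 - <<'E'
import cv2,numpy as np
im=cv2.imread('pics/top0.png')
c=im[178:206,222:256].astype(float); g=np.clip((c-170)/85,0,1)**1.5*255
cv2.imwrite("pics/t15.png",cv2.resize(g.astype(np.uint8),None,fx=20,fy=20,interpolation=cv2.INTER_CUBIC))
c=cv2.imread('pics/scene0.png')[180:198,230:262].astype(float); g=np.clip((c-120)/135,0,1)**1.5*255
cv2.imwrite("pics/s16.png",cv2.resize(g.astype(np.uint8),None,fx=20,fy=20,interpolation=cv2.INTER_CUBIC))
E
```

```text
(no output)
```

View pics/t15.png

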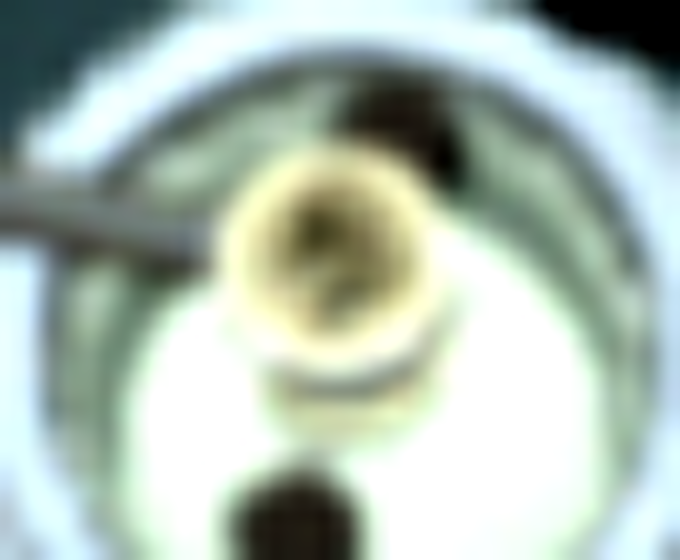

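View pics/s16.png

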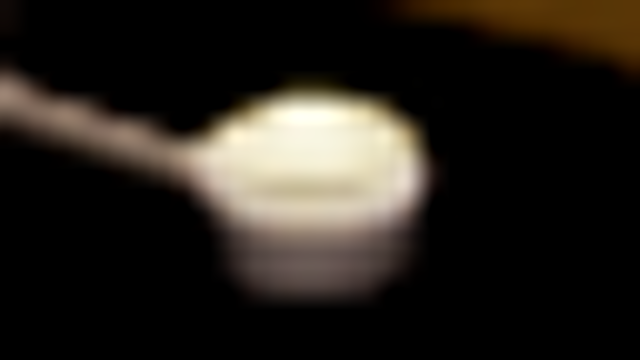

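```bash
python3 - <<'E'
from h import *
print(back('top',(238.3,189.9),.155), back('top',(237.8,189.8),.155))
E
python3 go.py .4465,.0652,.31,-10
```

```text
[0.44716847 0.06527578 0.155     ] [0.44726632 0.06657274 0.155     ]
t 11.0 gap 0.0184 F [ 0.3  0.6 -0.7] p [0.4473 0.0643 0.3341]
.4465,.0652,.31,-10 [-0.0008, 0.0241, -0.001] [-0.0029, -0.0015, -0.0001]
```

{"method": "step_arm", "body": {"deltas": [[[-0.0008, 0, -0.001], [0, 0, 0], 1], [[-0.0008, 0.004, -0.001], [0, 0, 0], 1], [[-0.0008, 0.009, -0.001], [0, 0, 0], 1], [[-0.0008, 0.013, -0.001], [0, 0, 0], 1], [[-0.0008, 0.016, -0.001], [0, 0, 0], 1]]}}

```text
time: 11.5
tcp_pos: [0.4461, 0.0652, 0.3171]
tool_rot: [-0.454, 0.454, -0.542, 0.542]
contact_force: [-0.4, 0.4, -0.9]
finger_gap: 0.019
```

```bash
python3 - <<'E'
from h import *
im=pic("scene","s17",(215,130,275,205),8)
for i in range(3):
    ctrl.read_camera('scene'); o=ctrl.observe(); print(o['tcp_pos'].round(4),o['contact_force'].round(2),o['moment'].round(3))
E
```

```text
[0.446  0.0652 0.3172] [ 0.21 -0.28 -0.93] [-0.061  0.022 -0.025]
[0.4462 0.0652 0.3175] [ 0.26  0.76 -1.01] [ 0.078 -0.023  0.   ]
[0.4463 0.0652 0.3178] [ 0.64 -1.4  -1.89] [-0.014  0.016 -0.036]
```

View pics/s17.png

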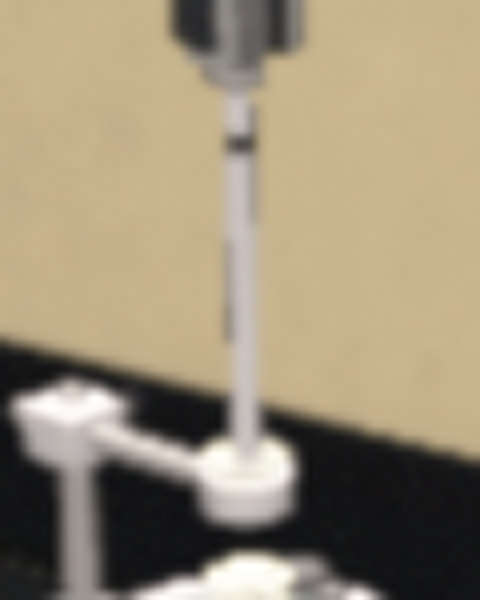

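The tip has entered the bush flare at (246,455), close to the bush's centre column 247, with no contact force. I'll continue down slowly.

{"method": "step_arm", "body": {"deltas": [[[0, 0.003, 0], [0, 0, 0], 1], [[0, 0.006, 0], [0, 0, 0], 1], [[0, 0.009, 0], [0, 0, 0], 1], [[0, 0.012, 0], [0, 0, 0], 1], [[0, 0.015, 0], [0, 0, 0], 1]]}}

```text
time: 12.2
tcp_pos: [0.4463, 0.0652, 0.3025]
tool_rot: [-0.455, 0.454, -0.541, 0.543]
contact_force: [0.5, 0.1, -1.3]
finger_gap: 0.0186
```

```bash
python3 - <<'E'
from h import *
F=[]
for i in range(5):
    im=ctrl.read_camera('scene'); o=ctrl.observe(); F.append(np.r_[o['contact_force'],o['moment']]);print(o['tcp_pos'].round(4),o['contact_force'].round(2),o['moment'].round(3))
print(np.mean(F,0).round(3))
c=im[140:200,215:275]; cv2.imwrite("pics/s18.png",cv2.resize(c[:,:,::-1],None,fx=8,fy=8,interpolation=cv2.INTER_CUBIC))
E
```

```text
[0.4461 0.0652 0.302 ] [ 0.15 -0.91 -2.25] [-0.014 -0.022  0.021]
[0.4461 0.0652 0.3023] [ 0.12  0.69 -2.26] [-0.017  0.03  -0.079]
[0.4462 0.0652 0.3026] [-0.91  0.15 -0.34] [0.031 0.009 0.009]
[0.4463 0.0652 0.3027] [-0.59  0.12 -1.55] [ 0.009 -0.017  0.01 ]
[0.4464 0.0652 0.3029] [ 0.6   0.09 -0.64] [-0.013 -0.028 -0.009]
[-1.260e-01  2.700e-02 -1.407e+00 -1.000e-03 -6.000e-03 -1.000e-02]
```

View pics/s18.png

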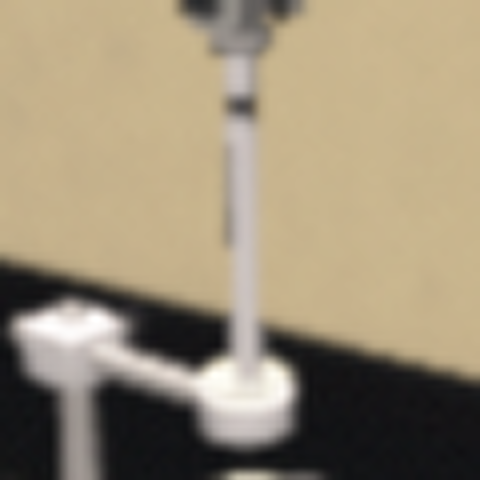

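{"method": "step_arm", "body": {"deltas": [[[0, 0.004, 0], [0, 0, 0], 1], [[0, 0.008, 0], [0, 0, 0], 1], [[0, 0.012, 0], [0, 0, 0], 1], [[0, 0.016, 0], [0, 0, 0], 1], [[0, 0.02, 0], [0, 0, 0], 1]]}}

```text
time: 12.95
tcp_pos: [0.4463, 0.0652, 0.2824]
tool_rot: [-0.455, 0.454, -0.541, 0.543]
contact_force: [-0.7, 0.9, -1.2]
finger_gap: 0.0187
```

```bash
cat > look.py <<'E'
from h import *
import sys
F=[]
for i in range(5):
    im=ctrl.read_camera('scene'); o=ctrl.observe(); F.append(np.r_[o['contact_force'],o['moment']])
print(o['time'],o['tcp_pos'].round(4),np.mean(F,0).round(3),o['finger_gap'])
e=(rot(o['tool_rot']).inv()*tgtR(-10)).as_rotvec(); print('tilt',e.round(4))
c=im[140:215,215:275]; cv2.imwrite(f"pics/{sys.argv[1]}.png",cv2.resize(c[:,:,::-1],None,fx=8,fy=8,interpolation=cv2.INTER_CUBIC))
E
python3 look.py s19
```

```text
13.2 [0.4464 0.0652 0.2829] [-0.676  0.208 -0.712 -0.002 -0.006 -0.004] 0.01873746649064759
tilt [-0.0023 -0.0014  0.0001]
```

View pics/s19.png

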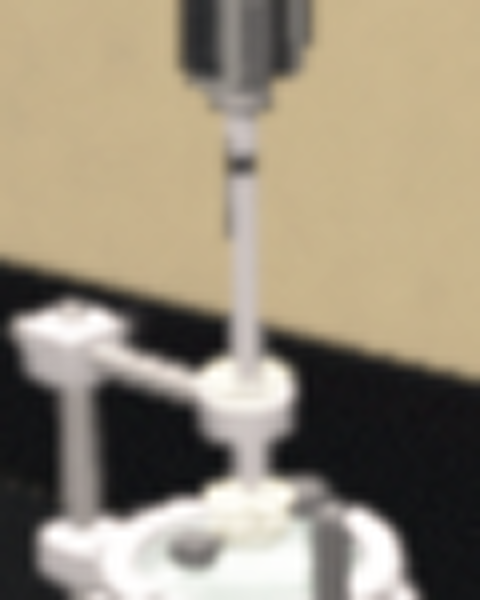

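The probe has come through the guide and its tip is at the gland mouth around (250,485). It is free of force.

{"method": "step_arm", "body": {"deltas": [[[0, 0.003, 0], [0, 0, 0], 1], [[0, 0.006, 0], [0, 0, 0], 1], [[0, 0.009, 0], [0, 0, 0], 1], [[0, 0.012, 0], [0, 0, 0], 1], [[0, 0.015, 0], [0, 0, 0], 1]]}}

```text
time: 13.7
tcp_pos: [0.4463, 0.0652, 0.2675]
tool_rot: [-0.455, 0.454, -0.541, 0.543]
contact_force: [0.8, -0.5, -1.2]
finger_gap: 0.0187
```

```bash
python3 look.py s20
```

```text
13.95 [0.4464 0.0652 0.2679] [-0.006  0.058 -1.297 -0.024  0.011 -0.007] 0.018649525852637103
tilt [-0.0022 -0.0014  0.    ]
```

{"method": "step_arm", "body": {"deltas": [[[0, 0.005, 0], [0, 0, 0], 1], [[0, 0.01, 0], [0, 0, 0], 1], [[0, 0.015, 0], [0, 0, 0], 1], [[0, 0.02, 0], [0, 0, 0], 1], [[0, 0.025, 0], [0, 0, 0], 1]]}}

```text
time: 14.45
tcp_pos: [0.4464, 0.0652, 0.2422]
tool_rot: [-0.455, 0.454, -0.541, 0.543]
contact_force: [-0.5, 0.2, -1.1]
finger_gap: 0.0187
```

```bash
python3 look.py s21
```

```text
14.7 [0.4465 0.0652 0.2429] [-0.146 -0.153 -1.472  0.007  0.003  0.01 ] 0.01849108677801342
tilt [-0.0023 -0.0015  0.    ]
```

{"method": "step_arm", "body": {"deltas": [[[0, 0.006, 0], [0, 0, 0], 1], [[0, 0.012, 0], [0, 0, 0], 1], [[0, 0.018, 0], [0, 0, 0], 1], [[0, 0.024, 0], [0, 0, 0], 1], [[0, 0.03, 0], [0, 0, 0], 1]]}}

```text
time: 15.2
tcp_pos: [0.4464, 0.0652, 0.2121]
tool_rot: [-0.455, 0.454, -0.541, 0.543]
contact_force: [0.2, -0.2, -0.6]
finger_gap: 0.0187
```

```bash
python3 look.py s22
```

```text
15.45 [0.4466 0.0651 0.2129] [-0.237  0.083 -1.151 -0.035  0.002  0.002] 0.01833527381550066
tilt [-0.0024 -0.0014  0.0001]
```

View pics/s22.png

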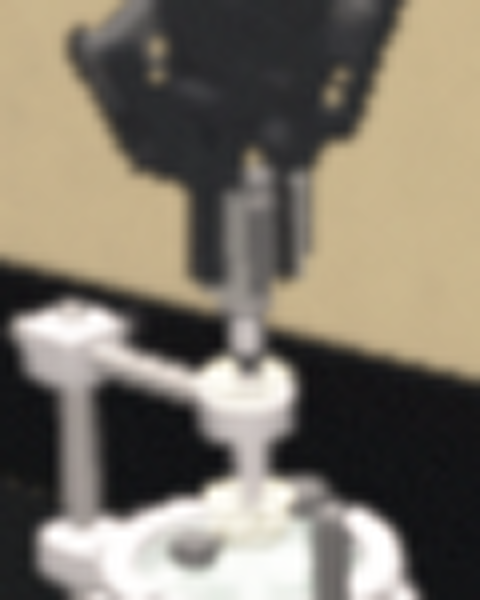

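{"method": "step_arm", "body": {"deltas": [[[0, 0.002, 0], [0, 0, 0], 1], [[0, 0.004, 0], [0, 0, 0], 1], [[0, 0.0055, 0], [0, 0, 0], 1], [[0, 0.0055, 0], [0, 0, 0], 1], [[0, 0.0055, 0], [0, 0, 0], 1]]}}

```text
time: 15.95
tcp_pos: [0.4465, 0.0652, 0.2073]
tool_rot: [-0.455, 0.454, -0.541, 0.543]
contact_force: [-0.7, 0.6, -0.5]
finger_gap: 0.0187
```

```bash
python3 look.py s23; python3 - <<'E'
from h import *
im=ctrl.read_camera('scene')
G=[.4468,.0667]
print(proj('scene',[[*G,z] for z in(.152,.155,.158,.1625)]))
print(im[180:192,243:250].astype(int).sum(2))
E
```

```text
16.2 [0.4465 0.0651 0.2073] [-0.045  0.206 -1.041 -0.01  -0.017 -0.018] 0.01851871835503516
tilt [-0.0023 -0.0015  0.0001]
[[245.78765236 187.61794648]
 [245.75986528 186.59530096]
 [245.73201091 185.57017947]
 [245.69010269 184.02783508]]
[[354 424 455 444 394 352 354]
 [265 415 481 461 359 247 217]
 [253 464 554 529 390 220 114]
 [278 491 577 560 434 259 129]
 [434 531 581 566 495 417 279]
 [666 603 547 536 571 636 551]
 [725 574 390 365 495 687 715]
 [734 594 380 352 503 694 729]
 [730 660 544 536 628 709 726]
 [699 674 654 653 680 714 729]
 [720 723 725 724 723 714 695]
 [650 663 668 667 658 636 593]]
```

View pics/s23.png

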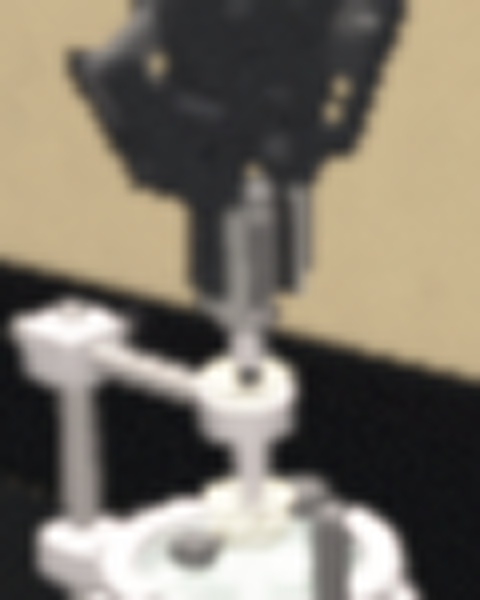

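```bash
python3 - <<'E'
from h import *
pic("scene","s24",(200,170,290,250),8)
o=ctrl.observe(); print(o['tcp_pos'],abs(o['dq']).max(),o['finger_gap'],o['contact_force'],o['time'])
E
```

```text
[0.44650858 0.06514971 0.20732855] 0.001066962498856162 0.018492162772322587 [-0.20114199  0.54007618 -1.00816148] 16.3
```

View pics/s24.png

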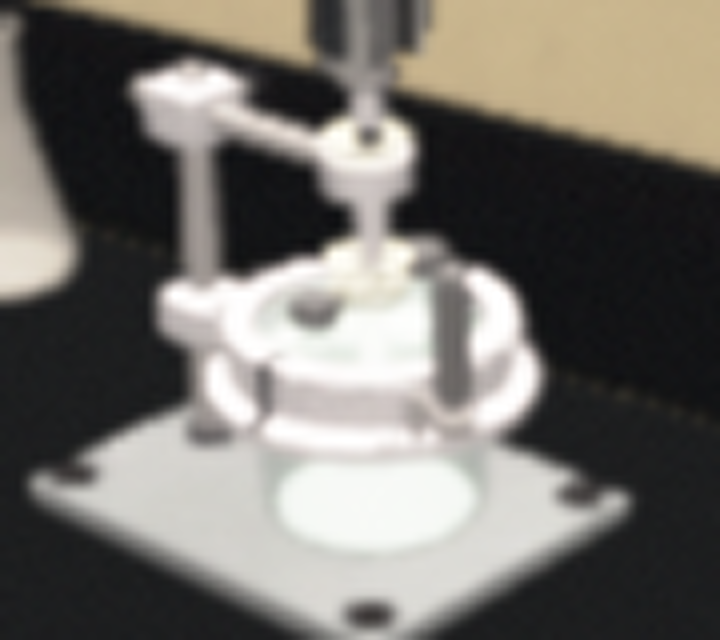

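The handle is at its locked position, with the index line at (265,385) over the bar. The probe passes upright through guide and gland, and the band sits level with the guide top at (370,133). I'm handing it in.

```bash
python3 -c "
from cell import ctrl
print(ctrl.sign_off())"
```

```text
the job is handed in; nothing more can be done
None
```

The closing ring is at its locked mark, and the long probe hangs through the guide and gland with its band level with the guide top. I handed the job in at about 16 s of the 64 s allowed, with the gripper still holding the probe by its head. No verdict was reported.

- **Ring:** I swung the handle clockwise until it met the end stop, where the force rose to about 11 N. Afterwards the camera put the handle within about 1 mm of where the fingers had stopped. I did not clearly resolve the index line against the wide bar in the picture; it sat at the left side where the bar should be.
- **Probe insertion:** It went down through the guide and gland with no contact force I could detect. The wrist read about 1 N, which is the probe's own weight.
- **Band height:** The picture shows the band at row 186.5 and the guide's top is predicted at row 186.6. The arm's own position puts the band 0.3 mm above the guide top.
- **At rest:** The tool was about 0.003 rad off upright, joint speeds were near zero, and the finger gap was 18.5 mm on the head.
- **Bystanders:** I did not re-measure the short probe, beaker, flask or stopper. No unexpected forces appeared on the way.

The two cameras' estimates of the guide's position differed by 1 to 2 mm; I settled it by comparing probe and guide in the same scene picture.

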